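# Hang the glue pail and bring the cement brush over it

## Robot

A 7-joint arm with a two-finger parallel gripper is mounted at the origin on a cart in front of the work surface, level with it; the furniture and walls round the work are solid. World frame = base frame: x ahead of the robot, y to its left, z up, the work surface at z = 0. Lengths are in m, angles in rad, forces in N, time in s.
With the tool pointing down it reaches from about 0.425 to 0.925 m from the base axis. Payload 6.8 kg.
Tool frame: the origin (TCP) lies at the centre of the arm's flange, where the gripper is bolted on; the fingertips stand 182 mm ahead of it and the grasp point (between the pads) lies manip.pinch_z ahead of it (manip.pinch_z is the distance from the TCP to the grasp point, in m); z points along the fingers, y is the line along which they close (so a half turn about z gives the same grasp; the last joint's range is limited). The gripper opens to 88 mm and grips with 3 to 60 N. Pads are 20 mm wide; open, the fingers measure 115 mm over their backs; the gripper's body (75 mm by 178 mm) begins 61 mm behind the grasp point.
Start: joints at [-1.37, 0.477, 0.022, 1.555, -0.011, 1.109, -0.083], TCP at [0.205, 0.643, 0.405] pointing down, gripper open.
Joint ranges: [-2.96, 2.96], [-0.34, 2.1], [-1.41, 1.46], [0.24, 2.44], [-1.37, 4.51], [0.17, 1.92], [-2.96, 2.96]. Speed limits (rad/s): [2.39, 2.39, 3.14, 3.14, 3.14, 3.14, 3.14].

## Interface

Orientations are given as a unit quaternion [w, x, y, z].
In Python, from rig import manip gives the robot as it stands.
- The arm moves only by the tool jog_arm, never from a script. Its argument "plan" is a list of rows, each a list of 5 numbers: the finger opening in m, from 0 to 0.0878, then the shift along the world's x, y, z in m, then the turn about the world's z in degrees. In form: [[fingers, x, y, z, roll], ...]. A call has 1 to 5 rows; each row is the pose to reach, as a shift and turn from the pose commanded when the call began; what a row does not reach only later rows make up. A row lasts 1/12 s, in which the tool goes at most 41.7 mm and 7.16 degrees, less where a joint would pass 70% of its speed; a pose out of reach is approached as far as the arm can. A call with a gripper value outside its range is refused whole. The fingers move at their own pace and stop on an object; "newtons" is the grip in N (left out, the last holds). Time passes only in rows, so rows that repeat a pose let the fingers close. It gives the time, the measured TCP pose, the force, the opening and the grip force at its end, in the units of the state.
- manip.get_obs(): the state, without advancing time (a new reading comes with each control period).
- manip.capture(name): name is "scene" or "top" or "wrist"; returns the picture (480x640x3 uint8, blue, green, red); there is no depth.
- manip.camera_params(name): a dict with "vertical_fov" (degrees; the focal length in pixels is half the picture's height over the tangent of half this angle, whatever the lens; pixels are square), "cx", "cy" (the principal point, pixels), "distortion" ([k1, k2, p1, p2, k3] as OpenCV has them; the pictures are not rectified), "pose" (4x4, takes a point from camera to world coordinates); the wrist camera has in their place "T_tool_cam" (4x4, takes a point from camera to tool coordinates, whose origin is the TCP and whose axes are the flange's). Camera axes: x right, y down, z forward; pixel columns grow to the right and rows downward; lengths in m; the calibration is good to about 2 mm. A picture is of the moment at which its call begins: read the wrist's pose just before it. camera_params takes no time and is no camera call.
- manip.finish_job(): hands the job in; it is judged then, once.
The state is a dict: "time_s": time; "joints": joint angles; "joint_vel": joint speeds; "joint_efforts": joint torques, N m; "position": TCP position; "orientation": TCP orientation; "contact_force": force on the tool from outside, world axes, zero at the start; "wrist_torque": the same for the moment, N m; "finger_gap": finger opening in m; "gripper_force": force on a finger pad.
Only numpy, scipy, OpenCV 4.12 (cv2) and the standard library are available. Lean on these libraries where they do the work, as an engineer would, in place of code of your own. Each camera call takes 0.05 s, during which the arm holds its last target. There are 200 camera calls.

## Task

Get the gluing corner ready: lift the pail by its bail and hang it on the twin-prong hook of the bench stand, the bail's wire lying on both prongs with the wooden grip between them, and let it go. Then draw the cement brush out of its keeper pipe, turn it upright with the bristles pointing straight down and keep it raised over the pail, bristle tip a few centimetres at most above the open mouth and touching nothing. Finish there, still holding the brush steady over the hanging pail; do not let the brush fall or disturb the other things on the bench.

Things in the scene. Friction and masses are not known exactly. Their poses are not given: they have to be found in the camera images.
- pail: Small round open steel pail, loose, standing on the bench; 90 mm high, 82 mm diameter at the foot, 100 mm at the rim (105 mm over the rim bead), 120 mm over the bail; about 0.25 kg with its bail. Origin at the centre of its underside, z up, local y along the line between the two bail ears.
- pail_mouth (a point): Centre of the pail's open mouth, level with the rim, 90 mm above its underside; clear opening 93 mm across. The bail stands over the mouth in the pail's local y-z plane, so a brush over the mouth goes in front of or behind that plane.
- bail_grip (a point): Centre of the turned wooden grip (36 mm long along local y, 17 mm thick) in the middle of the bail's straight top; on each side about 23 mm of bare straight wire, 5 mm thick. It is 162 mm above the pail's underside when the bail is upright. Gripped here from above, fingers closing across the bail, the pail hangs plumb below.
- bail (a joint): Swing of the wire bail on the pail's ears, 86 mm from the ear axis to the grip, ear axis 76 mm above the pail's underside: 0 upright, positive leans to the pail's local +x (rad). Enough friction to stay where it is put; it starts within 0.3 of upright.
- stand: Fixed dark steel stand for the pail: foot plate 170 x 112 x 8 mm (local x -0.130 to 0.040), a post 208 mm high at local x 0.006 to 0.014, at its top a cross plate 96 mm wide (local x 0 to 0.006) with two prongs. Origin on the bench below the cross plate; the prongs stick out along local -x (roughly to the robot), z up. The pail hangs with its ear line along local y.
- hook_seat (a point): Middle of the hook's seat, between the prongs at their centre height, 180 mm above the bench, local x -0.080. Prongs: two 8 mm steel rods 64 mm apart along local y, level from x -0.068 to -0.090, rising 10 mm towards the cross plate, turned up at the ends (x -0.104, tips 202 mm above the bench). A hung bail's wire lies across both; its grip, between them, is then 7 mm above this point.
- keeper: Fixed brush keeper: a grey plastic pipe leaning in a light wooden cradle (board 190 x 78 x 12 mm). The pipe slopes 20 degrees, mouth up at local +y; 145 mm long, 33 mm outside, bore 27 mm, capped at its lower end. Origin at the centre of the board's underside, local y horizontal, from the closed end towards the mouth, z up.
- keeper_mouth (a point): Centre of the pipe's open mouth, about 92 mm above the bench, 56 mm from the origin along local +y; the brush leaves along the pipe's axis, towards the keeper's local +y and 20 degrees upward.
- brush: Cement brush, loose, 262 mm long, 40 g: slim black handle about 10 mm thick, bristle head. It lies in the pipe, bristles down, with about 110 mm of handle out of the mouth. Origin on the handle's underside, 126 mm from the bristle tip; local +y runs along the brush to the bristle tip, so local y points straight down when the bristles do.
- bristle_tip (a point): The bristle end of the brush, on its axis, 126 mm from the origin along local +y. At the start it is 145 to 155 mm down the pipe from the mouth.
- brush_grip (a point): A good place to grip the handle, on its axis, 70 mm from the origin along local -y (196 mm from the bristle tip), about 45 mm outside the pipe's mouth at the start; the handle ends 66 mm further on.
- tin: Bystander: flat round tin, 64 mm across, 25 mm high; leave it alone. Origin at the centre of its underside.
- plunger: Bystander: red plunger can with a dish on top, 70 mm across, 140 mm high; leave it alone. Origin at the centre of its underside.
- stone: Bystander: grey rubbing stone, 33 x 59 x 15 mm; leave it alone. Origin at the centre of its underside.
There are look-alikes about, which are no part of the job. Leave any pink look-alike of the keeper alone.

How it is judged:
On the way, in this order (a step that is already met when the one before it is completed fails the run):
1. the pail hangs by its bail on both prongs of the stand, let go (x of bail_grip in the frame of stand between -0.1 and -0.045 m and y of bail_grip in the frame of stand between -0.018 and 0.018 m and z of bail_grip in the frame of stand between 0.18 and 0.196 m and contact force between pail and stand above 1 N and contact force between pail and the fingers below 0.1 N and angle between pail's own z axis and vertical below 0.3 rad), for 0.3 s.
2. the brush is drawn wholly out of the keeper pipe in the gripper (y of bristle_tip in the frame of keeper above 0.06 m and contact force between brush and the fingers above 0.5 N and contact force between brush and keeper below 0.05 N), for 0.1 s.
At the end, for the whole second after the job is handed in: Pail let go, hanging on both prongs (grip within 18 mm of the middle sideways, 0 to 16 mm above prong centres), upright within 0.3 rad; the brush held steady, bristles down within 15 degrees, tip within 46 mm of the mouth's axis and 2 to 60 mm above the rim, touching neither pail nor stand (all of step 1 and angle between brush's own y axis and vertical above 2.88 rad and horizontal distance between bristle_tip and pail_mouth below 0.046 m and z of bristle_tip in the frame of pail between 0.092 and 0.15 m and contact force between brush and the fingers above 0.5 N and contact force between brush and pail below 0.05 N and contact force between brush and stand below 0.05 N and linear speed of brush below 0.03 m/s and linear speed of pail below 0.05 m/s); the arm keeps its last pose, push and grip.
It fails at once if the brush falls to the bench (height (world z) of bristle_tip below 0.02 m).
It fails at once if the pail is tipped over (angle between pail's own z axis and vertical above 0.8 rad).
It fails at once if the flat tin is disturbed (distance of tin from where it was at the start of the episode above 0.02 m).
It fails at once if the plunger can is disturbed (distance of plunger from where it was at the start of the episode above 0.02 m).
It fails at once if the rubbing stone is disturbed (distance of stone from where it was at the start of the episode above 0.02 m).
It also fails if it takes over 64 s, if anything falls off the work surface, if the arm or the gripper's body presses on something with over 40 N, if the wrist force passes 120 N, or if a joint passes its speed limit or range.

## Working session

There is one attempt and no reset: what is moved stays moved. The work goes in short steps, Python scripts to look and compute and a tool call to move; the robot and the scene stay as the last step left them, time stands still between calls to the robot, and variables do not carry over. Pictures are saved under pics/ and viewed, at most 10 in all, crops included, and the job is handed in when it is done.

Besides the shell and the picture viewer there is one more tool, called after ">>>" as name(argument=value, ...), one argument or row to a line, values as JSON. jog_arm: Moves the arm, as the interface text tells. Its arguments: {"type":"object","properties":{"plan":{"type":"array"},"newtons":{"type":"number"}},"required":["plan"]}

```bash
mkdir -p pics; ls; python3 - <<'E'
from rig import manip
import cv2,numpy as np
for n in("scene","top"):
    im=manip.capture(n); cv2.imwrite(f"pics/{n}0.png",im)
    print(n,manip.camera_params(n))
print(manip.camera_params("wrist")); print(manip.pinch_z, manip.get_obs())
E
```

```text
pics
scene {'vertical_fov': 54.8742786631838, 'cx': 326.2737222394866, 'cy': 244.9795959924709, 'distortion': array([0.03091007, 0.        , 0.        , 0.        , 0.        ]), 'pose': array([[ 0.75942984, -0.42484715,  0.4927182 ,  0.05861049],
       [-0.65029245, -0.47282374,  0.59460696, -0.60691458],
       [-0.01964821, -0.77197319, -0.63535135,  0.68694007],
       [ 0.        ,  0.        ,  0.        ,  1.        ]])}
top {'vertical_fov': 56.12719692382714, 'cx': 319.34292247151666, 'cy': 235.0787274513434, 'distortion': array([-0.01852103,  0.        ,  0.        ,  0.        ,  0.        ]), 'pose': array([[ 0.0140471 , -0.99576083,  0.09090129,  0.41139075],
       [-0.99960571, -0.0161953 , -0.02293789, -0.06665435],
       [ 0.02431282, -0.09054324, -0.99559571,  1.31054575],
       [ 0.        ,  0.        ,  0.        ,  1.        ]])}
{'vertical_fov': 64.86543114230354, 'cx': 317.1650288201713, 'cy': 233.90310044078691, 'distortion': array([0.01831436, 0.        , 0.        , 0.        , 0.        ]), 'T_tool_cam': array([[-2.32949707e-04, -9.63562212e-01, -2.67484
[... 335 characters left out ...]
37011919,  0.4777003 ,  0.02234157,  1.55630628, -0.01150899,
        1.10930572, -0.08309171]), 'joint_vel': array([-0.00083106, -0.00151478, -0.0004313 , -0.00341853,  0.00093442,
        0.00042546, -0.00135534]), 'joint_efforts': array([ 5.02939423e-03, -5.84084344e+01,  1.54039476e+00, -2.73311555e+01,
       -5.41868911e-02,  1.30953485e-02,  4.21533400e-05]), 'position': array([0.20504433, 0.64285527, 0.40380974]), 'orientation': array([-6.97518670e-05,  1.53763201e-01,  9.88107406e-01, -7.92753952e-04]), 'contact_force': array([-0.07290664, -0.7310143 , -0.75863606]), 'wrist_torque': array([0.03796183, 0.02876713, 0.00843701]), 'gripper_force': 0.0, 'finger_gap': 0.08784402547763019}
```

View pics/scene0.png

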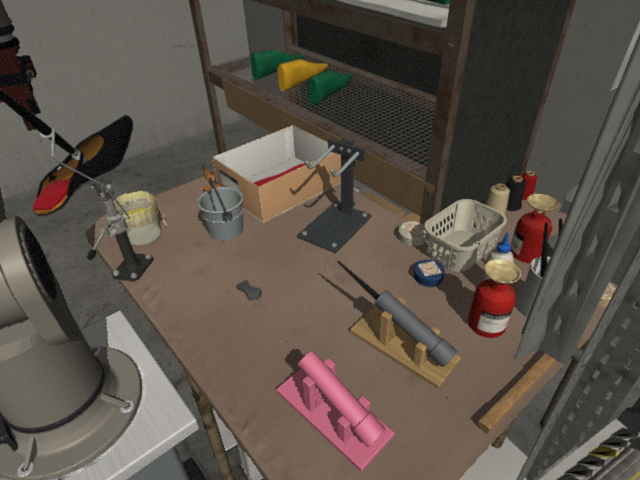

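View pics/top0.png

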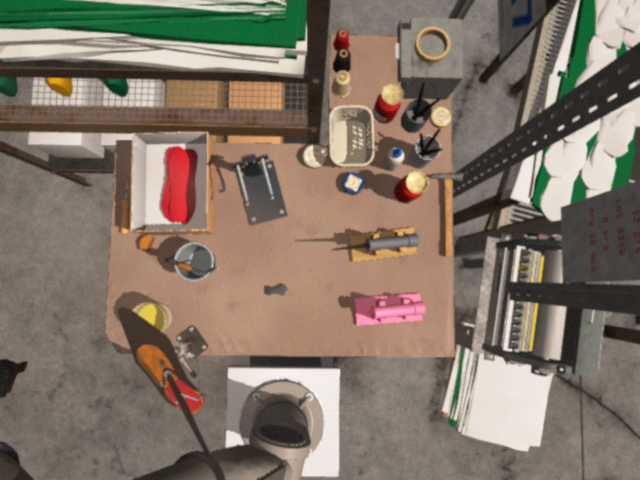

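```bash
python3 - <<'E'
import cv2,numpy as np
s=cv2.imread("pics/scene0.png");t=cv2.imread("pics/top0.png")
def c(im,x,y,w,h): return cv2.resize(im[y:y+h,x:x+w],(400,300),interpolation=cv2.INTER_CUBIC)
# 4x,  scales: 100x75 ->4 ; 
a=np.hstack([c(s,180,165,100,75),c(s,285,130,120,90)])
b=np.hstack([c(t,140,220,100,75),c(t,220,145,100,75)])
cv2.imwrite("pics/c1.png",np.vstack([a,b]))
a=np.hstack([c(s,325,250,140,105)])
b=np.hstack([c(t,290,205,140,105)])
cv2.imwrite("pics/c2.png",cv2.resize(np.hstack([a,b]),(800,300)))
E
```

```text
(no output)
```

View pics/c1.png

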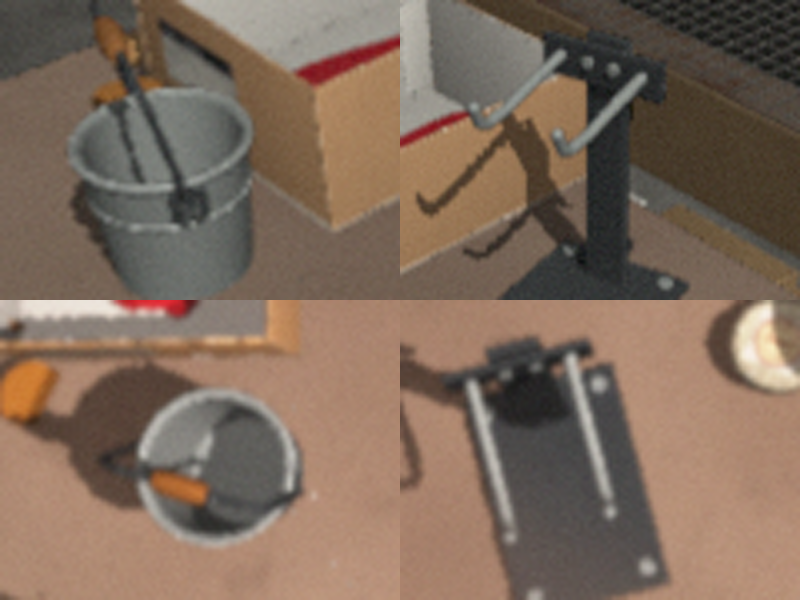

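View pics/c2.png

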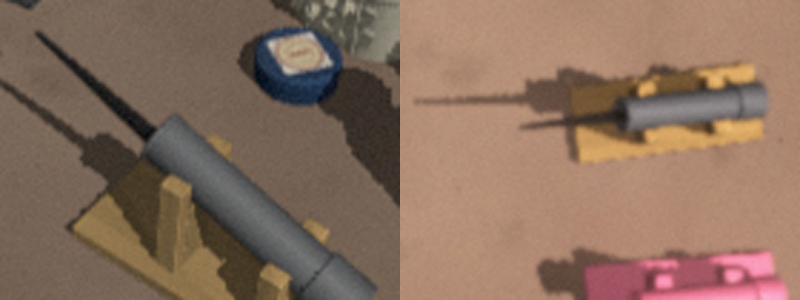

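```bash
cat > h.py <<'E'
import cv2,numpy as np
from rig import manip
def ray(name,uv):
    p=manip.camera_params(name); f=240/np.tan(np.radians(p["vertical_fov"])/2)
    K=np.array([[f,0,p["cx"]],[0,f,p["cy"]],[0,0,1]])
    if "pose" in p: T=p["pose"]
    else:
        from scipy.spatial.transform import Rotation as R
        o=manip.get_obs(); q=o["orientation"]; T=np.eye(4)
        T[:3,:3]=R.from_quat([q[1],q[2],q[3],q[0]]).as_matrix();T[:3,3]=o["position"]; T=T@p["T_tool_cam"]
    u=cv2.undistortPoints(np.array([[uv]],float),K,p["distortion"])[0,0]
    return T[:3,3],T[:3,:3]@np.array([u[0],u[1],1])
def onz(name,uv,z):
    o,d=ray(name,uv); return o+d*(z-o[2])/d[2]
def tri(a,b):  # a,b=(name,uv)
    r=[ray(*a),ray(*b)]; A=[];B=[]
    for o,d in r:
        d=d/np.linalg.norm(d);P=np.eye(3)-np.outer(d,d);A.append(P);B.append(P@o)
    x=np.linalg.lstsq(np.vstack(A),np.hstack(B),rcond=None)[0]
    return x,[np.linalg.norm(P@x-b) for P,b in zip(A,B)][0]
E
python3 - <<'E'
from h import *
np.set_printoptions(precision=4,suppress=True)
S=lambda u,v:("scene",(u,v));T=lambda u,v:("top",(u,v))
print("grip",tri(S(208.75,175),T(185,266.75)))
print("rim c",onz("top",(194.5,262),.09))
print("R ear",tri(S(227.5,216.75),T(214.3,267.5)), onz("top",(214.3,267.5),.076))
print("tipL",tri(S(307.5,162.4),T(247.5,204.5)),onz("top",(247.5,204.5),.2))
print("tipR",tri(S(333,171.4),T(272.5,198)),onz("top",(272.5,198),.2))
print("plate",onz("top",(232.5,166.2),.208),onz("top",(267.5,157.5),.208))
print("mouth",tri(S(383.8,297.25),T(367.7,245.25)))
print("hend",tri(S(338.3,261.5),T(332,249.5)))
print("closed",onz("top",(417.8,241),.05))
print("foot corners",[onz("top",p,.008) for p in[(286.5,215),(255,220)]])
print("tin",onz("top",(352,182),.025),"plunger",onz("top",(415,183),.14),"stone",onz("top",(275,289),.01))
E
```

```text
grip (array([0.4313, 0.246 , 0.16  ]), np.float64(0.0011979797994460515))
rim c [0.4445 0.2406 0.09  ]
R ear (array([0.431 , 0.1896, 0.0767]), np.float64(0.0002598476675831198)) [0.4308 0.1899 0.076 ]
tipL (array([0.587 , 0.0872, 0.1983]), np.float64(0.0006499250947616553)) [0.5862 0.0874 0.2   ]
tipR (array([0.6049, 0.0257, 0.196 ]), np.float64(0.0007445644668201096)) [0.6036 0.0258 0.2   ]
plate [0.6804 0.1263 0.208 ] [0.7042 0.04   0.208 ]
mouth (array([ 0.4987, -0.2282,  0.0925]), np.float64(0.0022975796827948477))
hend (array([ 0.4825, -0.1284,  0.121 ]), np.float64(0.0003695167414261865))
closed [ 0.5142 -0.3743  0.05  ]
foot corners [array([ 0.5875, -0.0001,  0.008 ]), array([0.5713, 0.091 , 0.008 ])]
tin [ 0.6852 -0.189   0.025 ] plunger [ 0.6613 -0.3458  0.14  ] stone [0.373  0.0283 0.01  ]
```

```bash
python3 - <<'E'
from h import *
np.set_printoptions(precision=3,suppress=True)
S=lambda u,v:("scene",(u,v));T=lambda u,v:("top",(u,v))
for n,a,b in [("toe",(130,118),(122,310)),("heel",(38,211),(200,408)),("pole joint",(48,135),(170,375)),("jackbase",(132,265),(190,350)),("yellow",(140,215),(152,318)),("boxcorner",(328,180),(211,235)),("box nearL",(265,220),(132,232))]:
    print(n,tri(S(*a),T(*b)))
s=cv2.imread("pics/scene0.png")[60:300,0:200];t=cv2.imread("pics/top0.png")[280:480,0:250]
cv2.imwrite("pics/c3.png",np.hstack([cv2.resize(s,(400,480)),cv2.resize(t,(400,480))]))
E
```

```text
toe (array([0.332, 0.346, 0.29 ]), np.float64(0.00241574733303414))
heel (array([0.105, 0.176, 0.254]), np.float64(0.0041173239821220165))
pole joint (array([0.183, 0.225, 0.344]), np.float64(0.017910027635453615))
jackbase (array([0.209, 0.258, 0.017]), np.float64(0.010268985026734331))
yellow (array([0.292, 0.358, 0.058]), np.float64(0.0014069583424560059))
boxcorner (array([0.572, 0.129, 0.15 ]), np.float64(0.08193731431974866))
box nearL (array([ 0.602,  0.461, -0.158]), np.float64(0.07372213505883987))
```

View pics/c3.png

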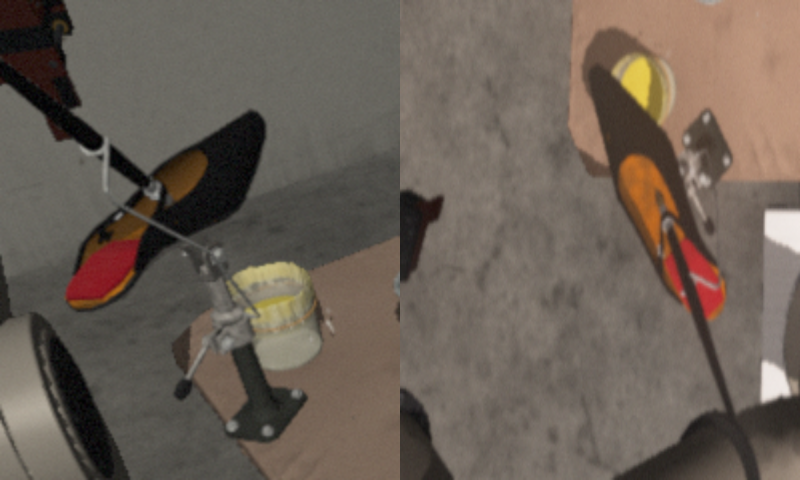

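```bash
python3 - <<'E'
from h import *
np.set_printoptions(precision=3,suppress=True)
S=lambda u,v:("scene",(u,v));T=lambda u,v:("top",(u,v))
print("joint",tri(S(77.5,155),T(165.6,369.6)))
o,d1=ray("scene",(77.5,155));_,d2=ray("scene",(10,97));n=np.cross(d1,d2)
for uv in[(165.6,369.6),(175,390),(187,417),(200,445),(208,462),(216,479)]:
    p,d=ray("top",uv); print(uv,p+d*(n@(o-p))/(n@d))
print("toe",tri(S(130,118),T(124,308)), tri(S(120,155),T(165,333)))
print("heel",tri(S(35,212),T(200,411)))
E
```

```text
joint (array([0.2  , 0.244, 0.294]), np.float64(0.001511149589870394))
(165.6, 369.6) [0.201 0.245 0.29 ]
(175, 390) [0.173 0.205 0.353]
(187, 417) [0.141 0.16  0.425]
(200, 445) [0.113 0.119 0.489]
(208, 462) [0.098 0.097 0.524]
(216, 479) [0.084 0.077 0.555]
toe (array([0.334, 0.343, 0.29 ]), np.float64(0.0003691042718748252)) (array([0.274, 0.26 , 0.261]), np.float64(0.0031381241639804242))
heel (array([0.099, 0.175, 0.255]), np.float64(0.003137090388897139))
```

>>> jog_arm(
  plan=[
    [0.0878,0,0,0.04,-7],
    [0.0878,0,0,0.08,-14],
    [0.0878,0,0,0.12,-21],
    [0.0878,0,0,0.16,-28],
    [0.0878,0,0,0.2,-35],
  ],
)

```text
time_s: 0.52
position: [0.205, 0.6426, 0.6063]
orientation: [0.0, 0.446, 0.895, -0.0]
contact_force: [0.9, 0.1, -0.6]
finger_gap: 0.0878
gripper_force: 0.0
```

>>> jog_arm(
  plan=[
    [0.0878,0,0,0.04,-7],
    [0.0878,0,0,0.08,-14],
    [0.0878,0,0,0.12,-21],
    [0.0878,0,0,0.15,-28],
    [0.0878,0,0,0.15,-35],
  ],
)

```text
time_s: 0.93
position: [0.2049, 0.6419, 0.7615]
orientation: [-0.002, 0.695, 0.719, 0.004]
contact_force: [0.3, -0.2, 1.4]
finger_gap: 0.0877
gripper_force: 0.0
```

```bash
python3 - <<'E'
from h import *
o=manip.get_obs(); print(o)
w=manip.capture("wrist"); s=manip.capture("scene"); t=manip.capture("top")
for n,i in zip("wst",(w,s,t)): cv2.imwrite(f"pics/{n}1.png",i)
a=np.hstack([cv2.resize(s[0:240,0:160],(200,300)),cv2.resize(t[300:480,0:320],(600,300))])
b=np.hstack([cv2.resize(w,(400,300)),cv2.resize(t[400:480,150:250],(400,300),interpolation=cv2.INTER_CUBIC)])
cv2.imwrite("pics/v1.png",np.vstack([a,b]))
E
```

```text
{'time_s': 0.9333, 'joints': array([-1.51526594,  0.41280745,  0.29595287,  0.89750233, -0.12193916,
        1.83549391, -1.24153951]), 'joint_vel': array([-0.14187052,  0.02060366,  0.25173646,  0.14677644, -0.09617277,
       -0.09441529, -1.3855176 ]), 'joint_efforts': array([ 1.95646877e-01, -4.89072025e+01,  2.46666893e+00, -2.81453651e+01,
        1.34281254e-03,  6.70612324e-01,  1.85855102e+00]), 'position': array([0.20490594, 0.64185622, 0.76153829]), 'orientation': array([-0.0022962 ,  0.69476289,  0.71922172,  0.00440081]), 'contact_force': array([ 0.30656141, -0.24635558,  1.44994137]), 'wrist_torque': array([-0.01746475,  0.03732092,  0.01320296]), 'gripper_force': 0.0, 'finger_gap': 0.08771160922102562}
```

View pics/v1.png

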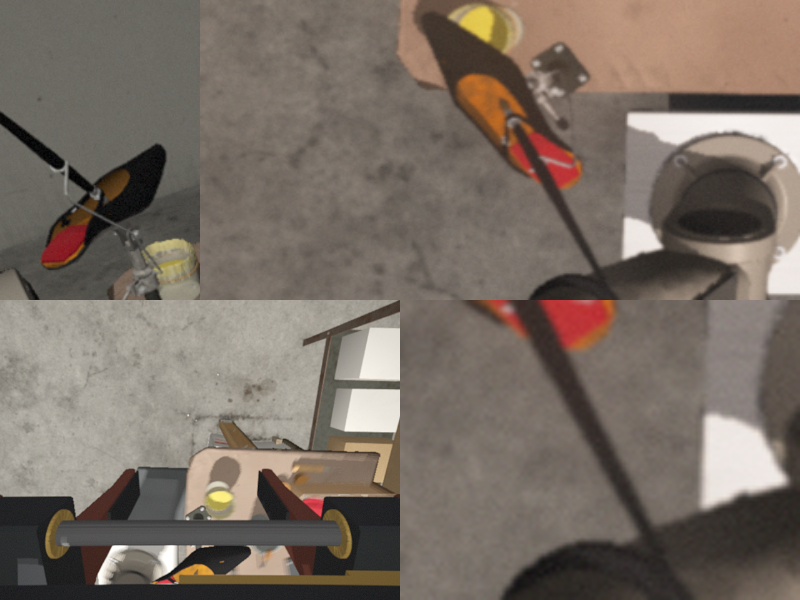

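>>> jog_arm(
  plan=[
    [0.0878,-0.013,-0.04,-0.028,-3],
    [0.0878,-0.026,-0.08,-0.056,-6],
    [0.0878,-0.039,-0.12,-0.084,-9],
    [0.0878,-0.052,-0.16,-0.112,-12],
    [0.0878,-0.065,-0.2,-0.14,-15],
  ],
)

```text
time_s: 1.5
position: [0.1506, 0.4761, 0.636]
orientation: [0.001, 0.78, 0.626, -0.001]
contact_force: [-0.4, -0.6, 0.6]
finger_gap: 0.0878
gripper_force: 0.0
```

```bash
python3 - <<'E'
from h import *
o=manip.get_obs(); print(o["position"],o["joints"],o["joint_efforts"])
E
```

```text
[0.15057748 0.47606424 0.63597982] [-1.65006015  0.03355222  0.27197083  1.62157237 -0.00848286  1.49108487
 -1.59647147] [  1.21449094 -25.38183868   0.81120238 -32.8363359   -0.27497699
   0.77479055   1.30947232]
```

>>> jog_arm(
  plan=[
    [0.0878,0.01,-0.005,0,0],
    [0.0878,0.025,-0.012,0,0],
    [0.0878,0.04,-0.02,0,0],
    [0.0878,0.055,-0.028,0,0],
    [0.0878,0.07,-0.035,0,0],
  ],
)

```text
time_s: 1.92
position: [0.2219, 0.4423, 0.6378]
orientation: [0.001, 0.779, 0.627, -0.001]
contact_force: [-0.4, 0.8, -0.3]
finger_gap: 0.0879
gripper_force: 0.0
```

```bash
python3 - <<'E'
from h import *
o=manip.get_obs(); print(o["position"],o["joints"],o["joint_efforts"])
E
```

```text
[0.22194364 0.44233939 0.63775094] [-1.56624597  0.020973    0.34527522  1.63066091 -0.00673597  1.49406642
 -1.43710673] [-1.52922817e+00 -2.95416659e+01 -3.79054975e-01 -3.02692723e+01
 -1.65784406e-02 -1.36669201e-02 -5.50019313e-01]
```

>>> jog_arm(
  plan=[
    [0.0878,0.015,-0.01,0,0],
    [0.0878,0.03,-0.02,0,0],
    [0.0878,0.045,-0.03,0,0],
    [0.0878,0.06,-0.04,0,0],
    [0.0878,0.075,-0.05,0,0],
  ],
)

```text
time_s: 2.33
position: [0.297, 0.3925, 0.6377]
orientation: [0.001, 0.779, 0.626, -0.001]
contact_force: [0.4, 0.2, -0.0]
finger_gap: 0.0878
gripper_force: 0.0
```

```bash
python3 - <<'E'
from h import *
o=manip.get_obs(); print(o["position"],o["joints"],o["joint_efforts"])
E
```

```text
[0.29698717 0.39247525 0.63771501] [-1.47252016  0.01110188  0.43311108  1.64041443 -0.00413998  1.49403273
 -1.25585559] [-1.49447557e+00 -2.76661688e+01 -4.34434097e-01 -3.03476036e+01
 -1.32899563e-02 -6.46325716e-03 -6.11718614e-01]
```

>>> jog_arm(
  plan=[
    [0.0878,0.015,-0.015,0,0],
    [0.0878,0.03,-0.03,0,0],
    [0.0878,0.045,-0.045,0,0],
    [0.0878,0.06,-0.06,0,0],
    [0.0878,0.075,-0.075,0,0],
  ],
)

```text
time_s: 2.75
position: [0.3719, 0.3173, 0.6378]
orientation: [0.0, 0.779, 0.626, -0.001]
contact_force: [1.3, 0.2, 0.5]
finger_gap: 0.0879
gripper_force: 0.0
```

>>> jog_arm(
  plan=[
    [0.0878,0.02,-0.02,0,-1],
    [0.0878,0.04,-0.04,-0.01,-2],
    [0.0878,0.05,-0.06,-0.03,-2.5],
    [0.0878,0.059,-0.0715,-0.06,-2.5],
    [0.0878,0.059,-0.0715,-0.09,-2.5],
  ],
)

```text
time_s: 3.17
position: [0.432, 0.243, 0.5476]
orientation: [0.0, 0.795, 0.607, -0.0]
contact_force: [0.2, 0.9, -0.5]
finger_gap: 0.0877
gripper_force: 0.0
```

>>> jog_arm(
  plan=[
    [0.0878,0,0,-0.02,0],
    [0.0878,0,0,-0.05,0],
    [0.0878,0,0,-0.08,0],
    [0.0878,0,0,-0.08,0],
    [0.0878,0,0,-0.08,0],
  ],
)

```text
time_s: 3.58
position: [0.4298, 0.2463, 0.4678]
orientation: [0.001, 0.794, 0.608, -0.002]
contact_force: [0.1, -0.4, 1.1]
finger_gap: 0.0875
gripper_force: 0.0
```

```bash
python3 - <<'E'
from h import *
o=manip.get_obs(); print(o["position"],o["orientation"],o["joints"],o["joint_efforts"])
w=manip.capture("wrist"); cv2.imwrite("pics/w2.png",w)
E
```

```text
[0.42984104 0.24634527 0.46783012] [ 5.15373653e-04  7.93632126e-01  6.08392826e-01 -2.43949945e-03] [-1.23047897  0.11964598  0.64837473  1.92710295 -0.07846359  1.12496701
 -0.81404405] [-2.56706332e-02 -2.60664314e+01  2.07812257e+00 -2.55199796e+01
 -1.23294694e-01 -1.70947169e-01  1.14667327e-01]
```

View pics/w2.png

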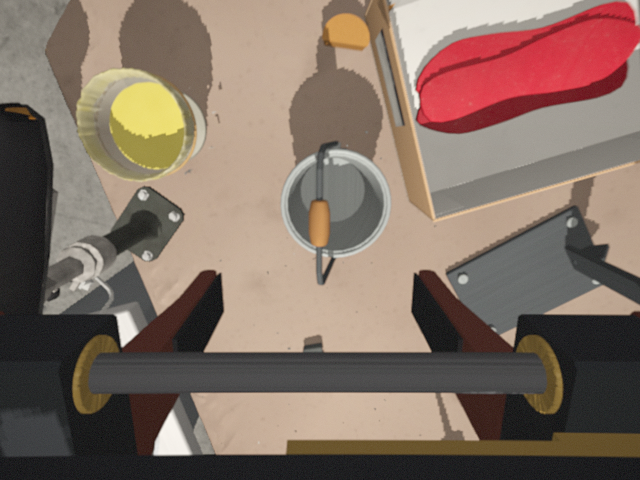

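```bash
python3 - <<'E'
from h import *
np.set_printoptions(precision=4,suppress=True)
for n,uv,z in [("grip",(319,222),.161),("topA",(323,150),.161),("topB",(320,280),.161),("rim",(335.5,203),.09),("shoe",(50,180),.27),("shoe",(45,110),.27),("shoe",(45,110),.32)]: print(n,onz("wrist",uv,z))
E
```

```text
grip [0.4341 0.2479 0.161 ]
topA [0.4513 0.3005 0.161 ]
topB [0.4222 0.2004 0.161 ]
rim [0.4502 0.2451 0.09  ]
shoe [0.3238 0.3263 0.27  ]
shoe [0.3357 0.3554 0.27  ]
shoe [0.3679 0.3445 0.32  ]
```

>>> jog_arm(
  plan=[
    [0.0878,0.002,0.001,-0.03,-1],
    [0.0878,0.004,0.0015,-0.06,-1],
    [0.0878,0.004,0.0015,-0.09,-1],
    [0.0878,0.004,0.0015,-0.12,-1],
    [0.0878,0.004,0.0015,-0.143,-1],
  ],
  newtons=20,
)

```text
time_s: 4.05
position: [0.435, 0.2489, 0.3261]
orientation: [-0.0, 0.799, 0.601, 0.001]
contact_force: [-0.9, 0.3, -0.5]
finger_gap: 0.0881
gripper_force: 0.0
```

>>> jog_arm(
  plan=[
    [0.0,0,0,0,0],
    [0.0,0,0,0,0],
    [0.0,0,0,0,0],
    [0.0,0,0,0,0],
    [0.0,0,0,0,0],
  ],
  newtons=20,
)

```text
time_s: 4.47
position: [0.4352, 0.2486, 0.328]
orientation: [-0.0, 0.8, 0.601, 0.002]
contact_force: [-1.1, 0.1, -0.4]
finger_gap: 0.0578
gripper_force: 0.0
```

>>> jog_arm(
  plan=[
    [0.0,0,0,0,0],
    [0.0,0,0,0,0],
    [0.0,0,0,0,0],
    [0.0,0,0,0,0],
    [0.0,0,0,0,0],
  ],
)

```text
time_s: 4.88
position: [0.4345, 0.2482, 0.3263]
orientation: [0.0, 0.8, 0.601, -0.0]
contact_force: [0.0, 0.1, 1.2]
finger_gap: 0.0245
gripper_force: 0.0
```

>>> jog_arm(
  plan=[
    [0.0,0,0,0,0],
    [0.0,0,0,0,0],
    [0.0,0,0,0,0],
    [0.0,0,0,0,0],
    [0.0,0,0,0,0],
  ],
)

```text
time_s: 5.3
position: [0.4345, 0.2482, 0.3262]
orientation: [-0.0, 0.8, 0.6, -0.0]
contact_force: [0.1, 0.1, 0.3]
finger_gap: 0.0163
gripper_force: 20.0
```

>>> jog_arm(
  plan=[
    [0.0,0,0,0.01,0],
    [0.0,0,0,0.03,0],
    [0.0,0,0,0.055,0],
    [0.0,0,0,0.08,0],
    [0.0,0,0,0.09,0],
  ],
)

```text
time_s: 5.72
position: [0.4353, 0.248, 0.4194]
orientation: [-0.0, 0.8, 0.6, 0.002]
contact_force: [1.1, 0.7, -2.4]
finger_gap: 0.0161
gripper_force: 20.0
```

>>> jog_arm(
  plan=[
    [0.0,0,-0.01,0,3],
    [0.0,0,-0.03,0,6],
    [0.0,0,-0.05,0,9],
    [0.0,0,-0.07,0,12],
    [0.0,0,-0.09,0,15],
  ],
)

```text
time_s: 6.13
position: [0.4341, 0.1571, 0.4159]
orientation: [-0.0, 0.713, 0.701, -0.0]
contact_force: [0.0, 0.6, -2.2]
finger_gap: 0.0162
gripper_force: 20.0
```

>>> jog_arm(
  plan=[
    [0.0,0,-0.02,0,3],
    [0.0,0,-0.04,0,6],
    [0.0,0.01,-0.06,0,9],
    [0.0,0.02,-0.08,0,12],
    [0.0,0.04,-0.0955,0,15],
  ],
)

```text
time_s: 6.55
position: [0.4733, 0.0607, 0.4158]
orientation: [-0.001, 0.616, 0.788, -0.0]
contact_force: [0.5, 0.0, -2.2]
finger_gap: 0.0162
gripper_force: 20.0
```

>>> jog_arm(
  plan=[
    [0.0,0.02,0,-0.01,1.5],
    [0.0,0.04,0,-0.02,1.7],
    [0.0,0.055,0,-0.02,1.7],
    [0.0,0.06,0,-0.02,1.7],
    [0.0,0.06,0,-0.02,1.7],
  ],
)

```text
time_s: 6.97
position: [0.5351, 0.0626, 0.3958]
orientation: [0.0, 0.605, 0.796, -0.001]
contact_force: [0.1, -0.6, -2.3]
finger_gap: 0.0163
gripper_force: 20.0
```

```bash
python3 - <<'E'
from h import *
o=manip.get_obs(); print(o["position"],o["orientation"],o["joints"],o["contact_force"])
w=manip.capture("wrist"); cv2.imwrite("pics/w3.png",w)
E
```

```text
[0.5351297  0.06260418 0.39584221] [ 2.96603645e-04  6.05463196e-01  7.95873029e-01 -5.93463245e-04] [-0.81400459  0.31275758  0.71883178  1.92731448 -0.24329954  0.98976247
  0.28586718] [ 0.06310027 -0.59355179 -2.30386302]
```

View pics/w3.png

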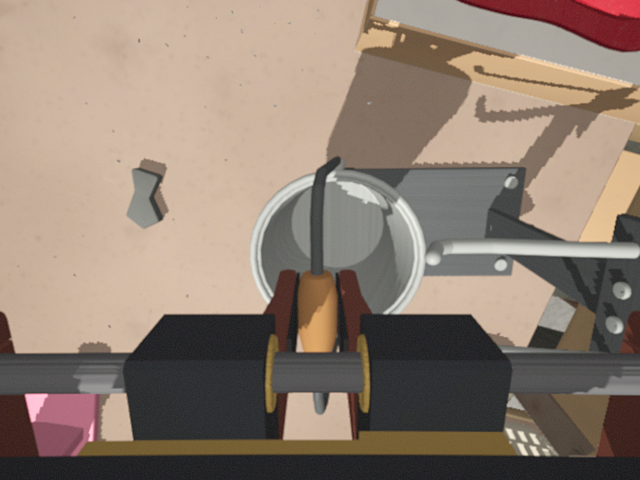

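```bash
python3 - <<'E'
from h import *
np.set_printoptions(precision=4,suppress=True)
a=np.radians(15.5);ly=np.array([-np.sin(a),np.cos(a),0]);lx=np.array([np.cos(a),np.sin(a),0])
t=onz("wrist",(433,257),.202); r=onz("wrist",(600,249),.187); p0=onz("wrist",(470,249),.184)
print(t,r,p0,"seat",t-.032*ly+.024*lx,"ang",np.degrees(np.arctan2(*(t-[.6,.0257,.202])[[0,1]])), np.degrees(np.arctan2((r-p0)[1],(r-p0)[0])))
E
```

```text
[0.5864 0.0894 0.202 ] [0.6739 0.1129 0.187 ] [0.6109 0.0944 0.184 ] seat [0.6181 0.0649 0.202 ] ang -12.076102775159828 16.369201834586885
```

>>> jog_arm(
  plan=[
    [0.0,0.015,0,0,0],
    [0.0,0.035,0.0005,0,0],
    [0.0,0.055,0.001,0,0],
    [0.0,0.075,0.0015,0,0],
    [0.0,0.083,0.0015,0,0],
  ],
)

```text
time_s: 7.43
position: [0.6184, 0.0647, 0.3966]
orientation: [0.0, 0.605, 0.796, 0.0]
contact_force: [-0.2, 0.1, -2.5]
finger_gap: 0.0162
gripper_force: 20.0
```

>>> jog_arm(
  plan=[
    [0.0,0,0,-0.01,0],
    [0.0,0,0,-0.02,0],
    [0.0,0,0,-0.03,0],
    [0.0,0,0,-0.036,0],
    [0.0,0,0,-0.039,0],
  ],
)

```text
time_s: 7.85
position: [0.6162, 0.0643, 0.3555]
orientation: [-0.001, 0.605, 0.796, -0.001]
contact_force: [-1.2, 1.0, -1.5]
finger_gap: 0.0165
gripper_force: 20.0
```

>>> jog_arm(
  plan=[
    [0.0,0,0,-0.001,0],
    [0.0,0,0,-0.002,0],
    [0.0,0,0,-0.003,0],
    [0.0,0,0,-0.004,0],
    [0.0,0,0,-0.004,0],
  ],
)

```text
time_s: 8.27
position: [0.6176, 0.0642, 0.3533]
orientation: [0.0, 0.605, 0.796, 0.0]
contact_force: [-0.1, -0.2, -2.7]
finger_gap: 0.0165
gripper_force: 20.0
```

>>> jog_arm(
  plan=[
    [0.0,0,0,-0.001,0],
    [0.0,0,0,-0.002,0],
    [0.0,0,0,-0.003,0],
    [0.0,0,0,-0.003,0],
    [0.0,0,0,-0.003,0],
  ],
)

```text
time_s: 8.68
position: [0.6177, 0.064, 0.3512]
orientation: [0.0, 0.605, 0.796, 0.0]
contact_force: [-2.7, 0.2, 6.2]
finger_gap: 0.0161
gripper_force: 20.0
```

>>> jog_arm(
  plan=[
    [0.0,0,0,-0.001,0],
    [0.0,0,0,-0.002,0],
    [0.0,0,0,-0.002,0],
    [0.0,0,0,-0.002,0],
  ],
)

```text
time_s: 9.02
position: [0.6178, 0.0638, 0.3508]
orientation: [-0.0, 0.605, 0.796, 0.001]
contact_force: [-7.6, 0.7, 16.8]
finger_gap: 0.0164
gripper_force: 20.0
```

>>> jog_arm(
  plan=[
    [0.0,-0.003,-0.001,0.002,0],
    [0.0,-0.006,-0.002,0.002,0],
    [0.0,-0.006,-0.002,0.001,0],
    [0.0,-0.006,-0.002,0.001,0],
    [0.0,-0.006,-0.002,0.001,0],
  ],
)

```text
time_s: 9.43
position: [0.6118, 0.0619, 0.3509]
orientation: [0.0, 0.605, 0.796, 0.001]
contact_force: [-4.1, 1.3, 14.1]
finger_gap: 0.0163
gripper_force: 20.0
```

>>> jog_arm(
  plan=[
    [0.05,0,0,0,0],
    [0.05,0,0,0,0],
    [0.05,0,0,0,0],
    [0.05,0,0,0,0],
    [0.05,0,0,0,0],
  ],
)

```text
time_s: 9.85
position: [0.6114, 0.0622, 0.3488]
orientation: [-0.0, 0.605, 0.796, -0.0]
contact_force: [0.3, 1.6, 0.0]
finger_gap: 0.0464
gripper_force: 0.0
```

```bash
python3 - <<'E'
from h import *
o=manip.get_obs(); print(o["position"],o["contact_force"],o["finger_gap"])
s=manip.capture("scene"); w=manip.capture("wrist"); cv2.imwrite("pics/s4.png",s); cv2.imwrite("pics/w4.png",w)
cv2.imwrite("pics/v4.png",np.hstack([cv2.resize(s[110:260,240:390],(400,400),interpolation=cv2.INTER_CUBIC),cv2.resize(w,(400,300))[ :,:] if 0 else cv2.copyMakeBorder(cv2.resize(w,(400,300)),0,100,0,0,0)]))
E
```

```text
[0.61142627 0.06218931 0.34883899] [0.28364422 1.55606288 0.00627673] 0.04637795065544961
```

View pics/v4.png

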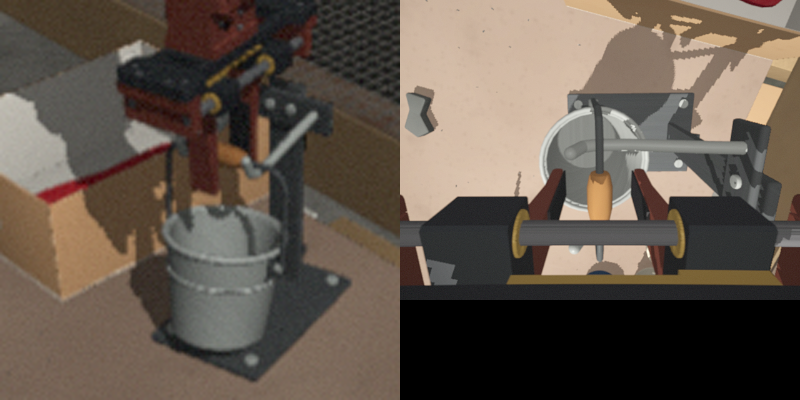

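>>> jog_arm(
  plan=[
    [0.05,0,0,0.01,0],
    [0.05,0,0,0.03,0],
    [0.05,0,0,0.06,0],
    [0.05,0,0,0.09,0],
    [0.05,0,0,0.12,0],
  ],
)

```text
time_s: 10.37
position: [0.6113, 0.0619, 0.4712]
orientation: [0.0, 0.605, 0.796, -0.0]
contact_force: [1.1, 0.1, 0.5]
finger_gap: 0.0495
gripper_force: 0.0
```

>>> jog_arm(
  plan=[
    [0.05,-0.02,-0.03,0,-2],
    [0.05,-0.04,-0.07,0,-4],
    [0.05,-0.06,-0.11,0,-6],
    [0.05,-0.08,-0.14,-0.02,-7.5],
    [0.05,-0.1,-0.17,-0.04,-7.5],
  ],
)

```text
time_s: 10.78
position: [0.5129, -0.1069, 0.4329]
orientation: [0.001, 0.657, 0.754, 0.002]
contact_force: [0.2, 0.0, 0.4]
finger_gap: 0.05
gripper_force: 0.0
```

>>> jog_arm(
  plan=[
    [0.05,-0.02,-0.03,-0.02,0],
    [0.05,-0.025,-0.05,-0.04,0],
    [0.05,-0.025,-0.05,-0.04,0],
    [0.05,-0.025,-0.05,-0.04,0],
  ],
)

```text
time_s: 11.12
position: [0.4882, -0.1555, 0.3915]
orientation: [-0.0, 0.657, 0.754, -0.0]
contact_force: [0.7, -0.0, 0.3]
finger_gap: 0.0501
gripper_force: 0.0
```

```bash
python3 - <<'E'
from h import *
np.set_printoptions(precision=4,suppress=True)
o=manip.get_obs(); print(o["position"],o["orientation"],o["joints"])
w=manip.capture("wrist"); s=manip.capture("scene");t=manip.capture("top")
for n,i in zip("wst",(w,s,t)): cv2.imwrite(f"pics/{n}5.png",i)
g=w.max(2); m=((g<60)*255).astype(np.uint8)
n,l,st,c=cv2.connectedComponentsWithStats(m)
for k in range(1,n):
    if st[k,4]>60: print(st[k],c[k])
E
```

```text
[ 0.4882 -0.1555  0.3915] [-0.0004  0.6572  0.7537 -0.0002] [-0.4951  0.2856  0.8263  1.9935 -0.2542  0.9679  0.5935]
[551   0  67  19 495] [584.6162   7.3394]
[311 218  14 107 636] [318.3522 290.2547]
[473 237  37  26 233] [487.1288 248.1073]
[ 191  274  252   84 3422] [316.1642 328.9711]
[  0 313  10  32 189] [  3.3122 329.455 ]
[625 312  15  36 312] [633.3974 329.6955]
[    0   314   640   166 39003] [219.9919 421.27  ]
[  419   314   221   126 17788] [519.326  376.9226]
[408 410   8  29  77] [411.013  424.2078]
```

```bash
python3 - <<'E'
from h import *
np.set_printoptions(precision=4,suppress=True)
w=cv2.imread("pics/w5.png"); m=w.max(2)<60
for r in range(214,330,10): 
    c=[x for x in np.where(m[r,290:345])[0]+290]; print(r,(c[0],c[-1],len(c)) if c else None)
print(onz("wrist",(318,219),.121),onz("wrist",(318,270),.11),onz("wrist",(318,310),.1))
# scene: search handle dark line near expected
s=cv2.imread("pics/s5.png")
for v in (262,266,270,275,280,285,290): 
    row=s[v,325:395].max(1); k=np.where(row<55)[0]+325; print(v,k)
E
```

```text
214 (np.int64(317), np.int64(318), 2)
224 (np.int64(318), np.int64(318), 1)
234 (np.int64(314), np.int64(320), 4)
244 (np.int64(319), np.int64(320), 2)
254 (np.int64(314), np.int64(321), 3)
264 (np.int64(313), np.int64(321), 5)
274 (np.int64(314), np.int64(322), 5)
284 (np.int64(313), np.int64(322), 7)
294 (np.int64(313), np.int64(323), 6)
304 (np.int64(311), np.int64(324), 10)
314 (np.int64(312), np.int64(324), 13)
324 (np.int64(313), np.int64(323), 11)
[ 0.4907 -0.1402  0.121 ] [ 0.4966 -0.1811  0.11  ] [ 0.502  -0.2183  0.1   ]
262 [338 339]
266 [342 343 344]
270 [346 347 348]
275 [351 352 353 354 355]
280 [356 357 358 359 360 361]
285 [361 362 363 364 365 366 367]
290 [367 368 369 370 371 372 373]
```

```bash
python3 - <<'E'
from h import *
np.set_printoptions(precision=4,suppress=True)
o,d1=ray("wrist",(317.3,212));_,d2=ray("wrist",(318,320));n=np.cross(d1,d2)
P=[]
for uv in[(337,260),(343,266),(347,270),(353,275),(358.5,280),(364,285),(370,290)]:
    p,d=ray("scene",uv); P.append(p+d*(n@(o-p))/(n@d)); print(uv,P[-1], np.linalg.norm(P[-1]-P[0]))
d=P[0]-P[-1]; print(np.degrees(np.arctan2(-d[0],d[1])),np.degrees(np.arcsin(d[2]/np.linalg.norm(d))))
E
```

```text
(337, 260) [ 0.4873 -0.1199  0.1164] 0.0
(343, 266) [ 0.4894 -0.1342  0.1097] 0.015980226713573995
(347, 270) [ 0.4908 -0.1437  0.1052] 0.026566531052232768
(353, 275) [ 0.4929 -0.1578  0.1011] 0.0413078535931303
(358.5, 280) [ 0.4949 -0.1707  0.0963] 0.055126282457251326
(364, 285) [ 0.4968 -0.1834  0.0916] 0.06882473981372289
(370, 290) [ 0.4988 -0.1971  0.0876] 0.08318157005398652
8.516842326997818 20.300191518884127
```

>>> jog_arm(
  plan=[
    [0.05,0.005,-0.0025,-0.03,0.7],
    [0.05,0.005,-0.0025,-0.065,0.7],
    [0.05,0.005,-0.0025,-0.1,0.7],
    [0.05,0.005,-0.0025,-0.12,0.7],
    [0.05,0.005,-0.0025,-0.1275,0.7],
  ],
  newtons=15,
)

```text
time_s: 11.68
position: [0.494, -0.1552, 0.2616]
orientation: [-0.002, 0.65, 0.76, -0.001]
contact_force: [-0.7, 0.7, -0.4]
finger_gap: 0.0499
gripper_force: 0.0
```

>>> jog_arm(
  plan=[
    [0.0,0,0,0,0],
    [0.0,0,0,0,0],
    [0.0,0,0,0,0],
    [0.0,0,0,0,0],
    [0.0,0,0,0,0],
  ],
)

```text
time_s: 12.1
position: [0.4942, -0.157, 0.2651]
orientation: [0.001, 0.651, 0.759, 0.001]
contact_force: [0.2, 1.3, -0.5]
finger_gap: 0.0201
gripper_force: 0.3
```

>>> jog_arm(
  plan=[
    [0.0,0,0,0,0],
    [0.0,0,0,0,0],
    [0.0,0,0,0,0],
    [0.0,0,0,0,0],
  ],
)

```text
time_s: 12.43
position: [0.4935, -0.1571, 0.264]
orientation: [-0.0, 0.652, 0.759, 0.0]
contact_force: [-1.8, 0.9, 1.2]
finger_gap: 0.0101
gripper_force: 15.1
```

Gripped (10 mm). Draw it out along the pipe axis, gently first.

>>> jog_arm(
  plan=[
    [0.0,-0.0014,0.0093,0.0034,0],
    [0.0,-0.0028,0.0186,0.0068,0],
    [0.0,-0.0049,0.0325,0.012,0],
    [0.0,-0.007,0.0465,0.0171,0],
    [0.0,-0.009,0.06,0.022,0],
  ],
)

```text
time_s: 12.85
position: [0.4847, -0.0966, 0.286]
orientation: [0.0, 0.652, 0.759, -0.0]
contact_force: [0.1, -0.2, -0.4]
finger_gap: 0.0097
gripper_force: 15.0
```

>>> jog_arm(
  plan=[
    [0.0,-0.002,0.0139,0.0051,0],
    [0.0,-0.0042,0.0279,0.0103,0],
    [0.0,-0.0063,0.042,0.0154,0],
    [0.0,-0.0083,0.0557,0.0205,0],
    [0.0,-0.0104,0.0697,0.0257,0],
  ],
)

```text
time_s: 13.27
position: [0.4742, -0.0267, 0.3118]
orientation: [0.0, 0.651, 0.759, 0.0]
contact_force: [-0.1, 0.4, -1.3]
finger_gap: 0.0103
gripper_force: 15.0
```

>>> jog_arm(
  plan=[
    [0.0,-0.002,0.0139,0.0051,0],
    [0.0,-0.0042,0.0279,0.0103,0],
    [0.0,-0.0063,0.042,0.0154,0],
    [0.0,-0.0073,0.05,0.0184,0],
    [0.0,-0.0073,0.05,0.0184,0],
  ],
)

```text
time_s: 13.68
position: [0.4673, 0.0243, 0.3304]
orientation: [0.0, 0.65, 0.76, 0.001]
contact_force: [0.3, -0.3, -1.2]
finger_gap: 0.0096
gripper_force: 15.0
```

```bash
python3 - <<'E'
from h import *
o=manip.get_obs(); print(o["position"],o["contact_force"],o["wrist_torque"],o["finger_gap"],o["gripper_force"])
s=manip.capture("scene"); t=manip.capture("top"); w=manip.capture("wrist")
for n,i in zip("wst",(w,s,t)): cv2.imwrite(f"pics/{n}6.png",i)
d=(cv2.absdiff(s,cv2.imread("pics/scene0.png")).max(2)>40).astype(np.uint8)
d=cv2.morphologyEx(d,cv2.MORPH_OPEN,np.ones((2,2)))
n,l,st,c=cv2.connectedComponentsWithStats(d)
print([list(x) for x in st[1:] if x[4]>60])
E
```

```text
[0.46728535 0.02433977 0.3304229 ] [ 0.25744824 -0.29137918 -1.24394639] [ 0.01373036  0.05092789 -0.03373272] 0.009597089648281123 14.987592101097107
[[np.int32(0), np.int32(0), np.int32(42), np.int32(116), np.int32(2363)], [np.int32(169), np.int32(0), np.int32(24), np.int32(19), np.int32(215)], [np.int32(244), np.int32(0), np.int32(60), np.int32(127), np.int32(3138)], [np.int32(204), np.int32(16), np.int32(40), np.int32(43), np.int32(483)], [np.int32(0), np.int32(104), np.int32(23), np.int32(100), np.int32(1259)], [np.int32(24), np.int32(121), np.int32(12), np.int32(11), np.int32(61)], [np.int32(203), np.int32(125), np.int32(142), np.int32(163), np.int32(7204)], [np.int32(189), np.int32(178), np.int32(21), np.int32(8), np.int32(101)], [np.int32(310), np.int32(185), np.int32(37), np.int32(55), np.int32(1155)], [np.int32(199), np.int32(211), np.int32(14), np.int32(24), np.int32(150)], [np.int32(96), np.int32(216), np.int32(11), np.int32(26), np.int32(155)], [np.int32(0), np.int32(220), np.int32(16), np.int32(16), np.int32(173)], [np.int32(26), np.int32(226), np.int32(12), np.int32(18), np.int32(114)], [np.int32(0), np.int32(236), np.int32(19), np.int32(33), np.int32(248)], [np.int32(98), np.int32(236), np.int32(12), np.int32(21), np.int32(141)], [np.int32(41), np.int32(245), np.int32(23), np.int32(41), np.int32(302)], [np.int32(5), np.int32(247), np.int32(47), np.int32(104), np.int32(2450)], [np.int32(24), np.int32(247), np.int32(20), np.int32(43), np.int32(128)], [np.int32(336), np.int32(253), np.int32(32), np.int32(26), np.int32(140)], [np.int32(339), np.int32(262), np.int32(42), np.int32(39), np.int32(244)], [np.int32(327), np.int32(280), np.int32(30), np.int32(23), np.int32(108)]]
```

>>> jog_arm(
  plan=[
    [0.0,0,0,0.03,0],
    [0.0,-0.01,0,0.07,0],
    [0.0,-0.02,0,0.11,0],
    [0.0,-0.02,0,0.15,0],
    [0.0,-0.02,0,0.18,0],
  ],
)

```text
time_s: 14.25
position: [0.4469, 0.0207, 0.5126]
orientation: [0.0, 0.652, 0.758, 0.001]
contact_force: [0.9, 1.0, -0.7]
finger_gap: 0.0095
gripper_force: 15.0
```

>>> jog_arm(
  plan=[
    [0.0,0,0,0.02,0],
    [0.0,0,0,0.03,0],
    [0.0,0,0,0.03,0],
  ],
)

```text
time_s: 14.5
position: [0.4475, 0.0217, 0.5414]
orientation: [0.0, 0.652, 0.758, 0.002]
contact_force: [-0.5, -0.2, -1.0]
finger_gap: 0.0099
gripper_force: 15.0
```

```bash
python3 - <<'E'
from h import *
o=manip.get_obs(); print(o["position"],o["contact_force"],o["wrist_torque"])
s=manip.capture("scene"); w=manip.capture("wrist"); cv2.imwrite("pics/s7.png",s);cv2.imwrite("pics/w7.png",w)
cv2.imwrite("pics/v7.png",np.hstack([cv2.resize(s[0:300,150:450],(450,450)),cv2.resize(w,(350,262))[:,:]if 0 else cv2.copyMakeBorder(cv2.resize(w,(350,262)),0,188,0,0,0)]))
E
```

```text
[0.44752798 0.02173803 0.54135385] [-0.46943162 -0.17239501 -1.01938104] [-0.00059981  0.01524359  0.00182643]
```

>>> jog_arm(
  plan=[
    [0.0,0,0,0,0],
    [0.0,0,0,0,0],
    [0.0,0,0,0,0],
    [0.0,0,0,0,0],
    [0.0,0,0,0,0],
  ],
  newtons=3,
)

```text
time_s: 15.02
position: [0.447, 0.0228, 0.5395]
orientation: [-0.0, 0.651, 0.759, -0.0]
contact_force: [0.4, 0.9, -0.6]
finger_gap: 0.0102
gripper_force: 3.0
```

```bash
python3 - <<'E'
from h import *
o=manip.get_obs(); print(o["position"],o["contact_force"],o["wrist_torque"],o["finger_gap"],o["gripper_force"])
s=manip.capture("scene"); w=manip.capture("wrist"); cv2.imwrite("pics/s8.png",s);cv2.imwrite("pics/w8.png",w)
for a,b in(("s7","s8"),("w7","w8")):
    d=(cv2.absdiff(cv2.imread(f"pics/{a}.png"),cv2.imread(f"pics/{b}.png")).max(2)>30).astype(np.uint8)
    n,l,st,c=cv2.connectedComponentsWithStats(d); print(a,[x.tolist() for x in st[1:] if x[4]>25])
E
```

```text
[0.44699999 0.02275269 0.53954689] [ 0.39258076  0.91353157 -0.59087226] [-0.02535539  0.05351715 -0.02714081] 0.010179654657110324 2.9999464005231857
s7 [[226, 0, 41, 5, 114], [221, 6, 32, 9, 65], [285, 50, 16, 6, 26], [245, 58, 16, 14, 65], [293, 60, 13, 4, 27], [267, 108, 99, 76, 782], [264, 118, 77, 101, 731], [243, 185, 59, 66, 596]]
w7 [[382, 0, 49, 171, 2153], [432, 0, 5, 23, 36], [612, 0, 19, 23, 69], [627, 25, 7, 21, 27], [605, 46, 10, 11, 34], [123, 67, 2, 50, 82], [578, 70, 14, 22, 38], [610, 74, 10, 26, 46], [543, 77, 15, 24, 34], [33, 84, 13, 13, 50], [555, 85, 18, 28, 48], [53, 101, 16, 30, 127], [604, 104, 30, 32, 96], [543, 114, 13, 18, 26], [123, 122, 2, 52, 62], [69, 141, 6, 8, 26], [602, 144, 20, 11, 55], [72, 150, 4, 10, 27], [523, 156, 55, 7, 106], [493, 160, 13, 10, 36], [611, 170, 8, 10, 43], [61, 179, 11, 25, 95], [122, 181, 2, 44, 58], [537, 183, 3, 19, 26], [513, 189, 7, 31, 48], [566, 195, 13, 25, 54], [610, 194, 7, 8, 32], [561, 219, 54, 23, 130], [1, 223, 44, 16, 176], [499, 226, 13, 31, 45], [500, 232, 5, 20, 31], [310, 245, 15, 47, 429], [550, 258, 7, 15, 31], [502, 270, 16, 21, 36], [548, 280, 4, 13, 26], [522, 286, 10, 9, 29], [502, 336, 39, 17, 62], [100, 339, 21, 9, 39], [306, 393, 24, 48, 1030], [576, 415, 30, 7, 46], [589, 421, 15, 5, 27]]
```

>>> jog_arm(
  plan=[
    [0.0,0,0,0,0],
    [0.0,0,0,0,0],
    [0.0,0,0,0,0],
    [0.0,0,0,0,0],
    [0.0,0,0,0,0],
  ],
)

```text
time_s: 15.53
position: [0.447, 0.0226, 0.54]
orientation: [0.0, 0.651, 0.759, 0.0]
contact_force: [-0.1, -0.2, -0.2]
finger_gap: 0.0104
gripper_force: 3.0
```

>>> jog_arm(
  plan=[
    [0.0,0,0,0,0],
    [0.0,0,0,0,0],
    [0.0,0,0,0,0],
    [0.0,0,0,0,0],
    [0.0,0,0,0,0],
  ],
)

```text
time_s: 15.95
position: [0.447, 0.0227, 0.54]
orientation: [-0.0, 0.651, 0.759, -0.0]
contact_force: [0.8, -0.3, 0.3]
finger_gap: 0.0097
gripper_force: 3.0
```

```bash
python3 - <<'E'
from h import *
o=manip.get_obs(); print(o["position"],o["contact_force"],o["finger_gap"])
s=manip.capture("scene"); cv2.imwrite("pics/s9.png",s)
for a,b in(("s7","s9"),("s8","s9")):
    d=(cv2.absdiff(cv2.imread(f"pics/{a}.png"),cv2.imread(f"pics/{b}.png")).max(2)>30).astype(np.uint8)
    n,l,st,c=cv2.connectedComponentsWithStats(d); print(a,[x.tolist() for x in st[1:] if x[4]>60])
E
```

```text
[0.4470216  0.02266085 0.53996486] [ 0.81135606 -0.27651353  0.3247654 ] 0.009650680400704836
s7 [[227, 0, 39, 4, 101], [267, 108, 99, 76, 775], [264, 118, 40, 53, 395], [304, 165, 37, 53, 324], [243, 185, 59, 66, 588]]
s8 []
```

```bash
cat >> h.py <<'E'
def inplane(uv,g,yaw):
    n=np.array([np.cos(yaw),np.sin(yaw),0]); o,d=ray("scene",uv); x=o+d*(n@(g-o))/(n@d)
    r=x-g; h=r@np.array([-np.sin(yaw),np.cos(yaw),0]); return x.round(4),np.linalg.norm(r).round(4),np.degrees(np.arctan2(h,-r[2])).round(1)
E
python3 - <<'E'
from h import *
g=manip.get_obs()["position"]-[0,0,.1633]
a=cv2.imread("pics/s7.png");b=cv2.imread("pics/s8.png")
d=(cv2.absdiff(a,b).max(2)>30).astype(np.uint8)
n,l,st,c=cv2.connectedComponentsWithStats(d)
for k in range(1,n):
    if st[k,4]>400:
        y,x=np.where(l==k); i=np.argmax(x+y); print(k,st[k],(x[i],y[i]),inplane((x[i],y[i]),g,np.radians(8.3)))
        j=(y>y.max()-4); print("bot",x[j].mean(),y.max(),inplane((x[j].mean(),y.max()),g,np.radians(8.3)))
E
```

```text
109 [267 108  99  76 782] (np.int64(365), np.int64(182)) (array([ 0.4786, -0.1935,  0.3232]), np.float64(0.2249), np.float64(-76.2))
bot 361.7368421052632 183 (array([ 0.4777, -0.1876,  0.3192]), np.float64(0.2202), np.float64(-74.9))
112 [264 118  77 101 731] (np.int64(339), np.int64(218)) (array([ 0.4713, -0.1437,  0.2341]), np.float64(0.2205), np.float64(-49.7))
bot 337.42105263157896 218 (array([ 0.4708, -0.1403,  0.2325]), np.float64(0.2189), np.float64(-48.8))
130 [243 185  59  66 596] (np.int64(301), np.int64(250)) (array([ 0.4574, -0.0487,  0.113 ]), np.float64(0.2734), np.float64(-15.3))
bot 298.0 250 (array([ 0.4562, -0.0404,  0.1085]), np.float64(0.2757), np.float64(-13.4))
```

>>> jog_arm(
  plan=[
    [0.0,0,-0.026,0.031,0],
    [0.0,0,-0.052,0.062,0],
    [0.0,0,-0.068,0.081,0],
    [0.0,0,-0.076,0.091,0],
    [0.0,0,-0.08,0.096,0],
  ],
)

```text
time_s: 16.42
position: [0.4471, -0.0587, 0.6371]
orientation: [0.0, 0.652, 0.758, 0.001]
contact_force: [-0.3, 1.0, -0.1]
finger_gap: 0.0097
gripper_force: 3.0
```

```bash
cat >> h.py <<'E'
def brush(prev=None,name="sX",yaw=8.3):
    """fit brush angle: dark pixels in scene inside predicted fan; score per angle"""
    o=manip.get_obs(); g=o["position"]-[0,0,.1633]; s=manip.capture("scene"); cv2.imwrite(f"pics/{name}.png",s)
    p=manip.camera_params("scene"); f=240/np.tan(np.radians(p["vertical_fov"])/2)
    K=np.array([[f,0,p["cx"]],[0,f,p["cy"]],[0,0,1]]);T=np.linalg.inv(p["pose"]);y=np.radians(yaw)
    mx=s.max(2).astype(float); sc=[]
    for a in range(-90,31):
        h=np.array([-np.sin(y),np.cos(y),0])*np.sin(np.radians(a))-np.array([0,0,1])*np.cos(np.radians(a))
        P=g+np.outer(np.linspace(.03,.14,40),h)
        uv=cv2.projectPoints(P,cv2.Rodrigues(T[:3,:3])[0],T[:3,3],K,p["distortion"])[0][:,0].round().astype(int)
        ok=(uv[:,0]>0)&(uv[:,0]<640)&(uv[:,1]>0)&(uv[:,1]<480); u=uv[ok]
        sc.append((mx[u[:,1],u[:,0]]<55).mean() if len(u) else 0)
    sc=np.array(sc); i=np.argsort(-sc)[:6]; print("pos",o["position"].round(4),"gap",o["finger_gap"],"F",o["gripper_force"],[(int(k)-90,round(sc[k],2)) for k in i])
E
python3 -c "
from h import *
brush(name='s10')"
```

```text
pos [ 0.4471 -0.0587  0.6371] gap 0.009685829425786052 F 3.0001014098525047 [(-42, np.float64(1.0)), (-41, np.float64(1.0)), (-40, np.float64(1.0)), (-39, np.float64(1.0)), (-43, np.float64(1.0)), (-38, np.float64(0.98))]
```

>>> jog_arm(
  plan=[
    [0.0,0,0.0048,-0.0036,0],
    [0.0,0,0.016,-0.012,0],
    [0.0,0,0.035,-0.026,0],
    [0.0,0,0.062,-0.047,0],
    [0.0,0,0.095,-0.072,0],
  ],
)

```text
time_s: 16.88
position: [0.4464, 0.0394, 0.562]
orientation: [-0.0, 0.652, 0.759, -0.0]
contact_force: [1.3, 1.8, -0.5]
finger_gap: 0.0099
gripper_force: 3.0
```

>>> jog_arm(
  plan=[
    [0.0,0,-0.033,0.025,0],
    [0.0,0,-0.06,0.045,0],
    [0.0,0,-0.076,0.057,0],
    [0.0,0,-0.084,0.063,0],
    [0.0,0,-0.086,0.065,0],
  ],
)

```text
time_s: 17.3
position: [0.447, -0.0479, 0.6284]
orientation: [-0.0, 0.651, 0.759, -0.0]
contact_force: [-1.1, 1.0, 0.2]
finger_gap: 0.0099
gripper_force: 3.0
```

```bash
python3 -c "
from h import *
brush(name='s11')"
```

```text
pos [ 0.447  -0.0479  0.6284] gap 0.009918373933529716 F 2.999970316886902 [(-27, np.float64(1.0)), (-28, np.float64(1.0)), (-25, np.float64(1.0)), (-26, np.float64(1.0)), (-29, np.float64(0.92)), (-24, np.float64(0.9))]
```

Works: now about −26.5°. Repeat, mostly horizontal.

>>> jog_arm(
  plan=[
    [0.0,0,0.005,-0.0025,0],
    [0.0,0,0.018,-0.009,0],
    [0.0,0,0.038,-0.019,0],
    [0.0,0,0.067,-0.033,0],
    [0.0,0,0.104,-0.052,0],
  ],
)

```text
time_s: 17.77
position: [0.4466, 0.0573, 0.5758]
orientation: [-0.0, 0.652, 0.758, 0.0]
contact_force: [1.5, 0.5, 0.4]
finger_gap: 0.0103
gripper_force: 3.0
```

>>> jog_arm(
  plan=[
    [0.0,0,-0.037,0.018,0],
    [0.0,0,-0.067,0.033,0],
    [0.0,0,-0.085,0.042,0],
    [0.0,0,-0.093,0.046,0],
    [0.0,0,-0.095,0.047,0],
  ],
)

```text
time_s: 18.18
position: [0.447, -0.0389, 0.6236]
orientation: [-0.0, 0.651, 0.759, 0.0]
contact_force: [0.1, -0.2, -0.9]
finger_gap: 0.0105
gripper_force: 3.0
```

```bash
python3 -c "
from h import *
brush(name='s12')"
```

```text
pos [ 0.447  -0.0389  0.6236] gap 0.01046300129810656 F 2.999955341219902 [(-12, np.float64(1.0)), (-16, np.float64(1.0)), (-13, np.float64(1.0)), (-15, np.float64(1.0)), (-14, np.float64(1.0)), (-17, np.float64(0.88))]
```

>>> jog_arm(
  plan=[
    [0.0,0,0.005,-0.001,0],
    [0.0,0,0.018,-0.004,0],
    [0.0,0,0.038,-0.008,0],
    [0.0,0,0.067,-0.014,0],
    [0.0,0,0.106,-0.022,0],
  ],
)

```text
time_s: 18.65
position: [0.4466, 0.0682, 0.6012]
orientation: [-0.0, 0.652, 0.758, 0.0]
contact_force: [1.4, -0.4, -0.2]
finger_gap: 0.0101
gripper_force: 3.0
```

>>> jog_arm(
  plan=[
    [0.0,0,-0.037,0.008,0],
    [0.0,0,-0.067,0.014,0],
    [0.0,0,-0.085,0.018,0],
    [0.0,0,-0.093,0.02,0],
    [0.0,0,-0.095,0.02,0],
  ],
)

```text
time_s: 19.07
position: [0.447, -0.0278, 0.6217]
orientation: [-0.0, 0.651, 0.759, 0.0]
contact_force: [0.0, -0.8, -0.8]
finger_gap: 0.0096
gripper_force: 3.0
```

```bash
python3 -c "
from h import *
brush(name='s13')"
```

```text
pos [ 0.447  -0.0278  0.6217] gap 0.009610517952282523 F 2.9999681934714317 [(-5, np.float64(1.0)), (-7, np.float64(1.0)), (-6, np.float64(1.0)), (-4, np.float64(0.98)), (-8, np.float64(0.88)), (-3, np.float64(0.82))]
```

>>> jog_arm(
  plan=[
    [0.0,0,0,0,0],
    [0.0,0,0,0,0],
    [0.0,0.005,0.005,0.0,1],
    [0.0,0.015,0.013,0,2],
    [0.0,0.03,0.025,0,4],
  ],
  newtons=20,
)

```text
time_s: 19.53
position: [0.4771, -0.0031, 0.622]
orientation: [-0.0, 0.624, 0.782, 0.001]
contact_force: [0.4, 0.5, 0.2]
finger_gap: 0.0098
gripper_force: 20.0
```

>>> jog_arm(
  plan=[
    [0.0,0.02,0.015,0,1],
    [0.0,0.04,0.032,0,2],
    [0.0,0.065,0.05,0,3.2],
    [0.0,0.085,0.068,0,3.2],
    [0.0,0.098,0.078,0,3.2],
  ],
)

```text
time_s: 19.95
position: [0.5772, 0.08, 0.6201]
orientation: [-0.0, 0.6, 0.8, -0.001]
contact_force: [-0.6, 1.1, -0.2]
finger_gap: 0.0098
gripper_force: 20.0
```

>>> jog_arm(
  plan=[
    [0.0,0,0,-0.01,0],
    [0.0,0,0,-0.02,0],
    [0.0,0,0,-0.02,0],
    [0.0,0,0,-0.02,0],
  ],
)

```text
time_s: 20.28
position: [0.5742, 0.0737, 0.6013]
orientation: [-0.001, 0.603, 0.798, -0.0]
contact_force: [-0.4, -0.2, 0.5]
finger_gap: 0.01
gripper_force: 20.0
```

```bash
python3 -c "
from h import *
brush(name='s14',yaw=15.5)
w=manip.capture('wrist'); cv2.imwrite('pics/w14.png',w); s=cv2.imread('pics/s14.png')
cv2.imwrite('pics/v14.png',np.hstack([cv2.resize(s[60:260,240:390],(450,600),interpolation=cv2.INTER_CUBIC),cv2.copyMakeBorder(cv2.resize(w[80:380,200:440],(350,438)),0,162,0,0,0)]))
"
```

```text
pos [0.5742 0.0737 0.6013] gap 0.009989346657855879 F 19.99987632036209 [(-90, np.float64(1.0)), (-89, np.float64(1.0)), (-88, np.float64(1.0)), (-87, np.float64(1.0)), (-86, np.float64(1.0)), (-85, np.float64(1.0))]
```

View pics/v14.png

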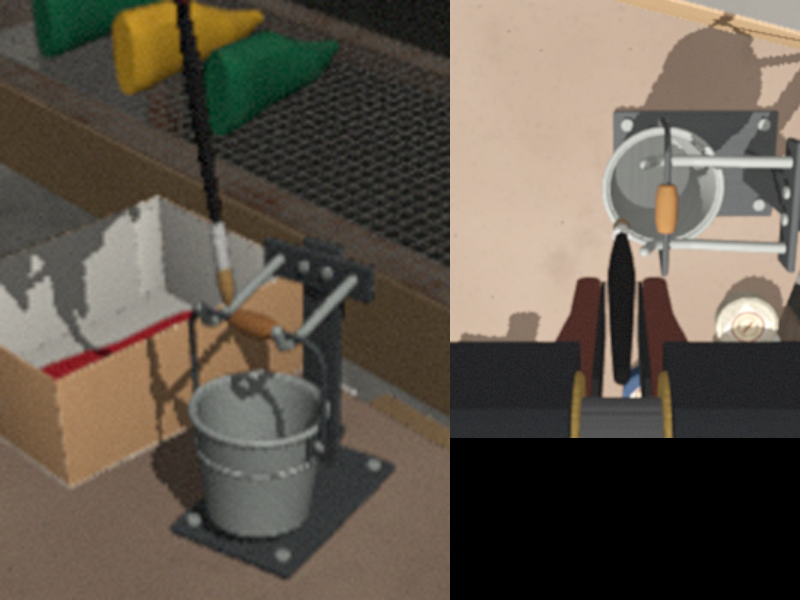

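```bash
python3 - <<'E'
from h import *
np.set_printoptions(precision=4,suppress=True)
o=manip.get_obs(); g=o["position"]-[0,0,.1633]
print("tip",inplane((316,161),g,np.radians(15.6)))
print("grip",onz("wrist",(348.8,223),.187),"rim",onz("wrist",(346.8,206.7),.115))
print("scene rim c", onz("scene",(240+259/3,60+407/3),.115))
print("tipprong",onz("wrist",(200+198/1.458,80+165/1.46),.2),onz("wrist",(200+198/1.458,80+250/1.46),.2))
E
```

```text
tip (array([0.5811, 0.0497, 0.2194]), np.float64(0.2212), np.float64(-6.5))
grip [0.6158 0.0593 0.187 ] rim [0.618  0.0635 0.115 ]
scene rim c [0.6151 0.0601 0.115 ]
tipprong [0.5918 0.0886 0.2   ] [0.6096 0.0288 0.2   ]
```

>>> jog_arm(
  plan=[
    [0.0,0.003,0.001,-0.01,0],
    [0.0,0.006,0.002,-0.025,0],
    [0.0,0.006,0.002,-0.045,0],
    [0.0,0.006,0.002,-0.062,0],
    [0.0,0.006,0.002,-0.072,0],
  ],
)

```text
time_s: 20.8
position: [0.5805, 0.0766, 0.528]
orientation: [-0.001, 0.602, 0.798, -0.0]
contact_force: [0.5, 0.6, -0.7]
finger_gap: 0.0097
gripper_force: 20.0
```

>>> jog_arm(
  plan=[
    [0.0,0,0,0,0],
    [0.0,0,0,0,0],
    [0.0,0,0,0,0],
    [0.0,0,0,0,0],
    [0.0,0,0,0,0],
  ],
)

```text
time_s: 21.22
position: [0.5813, 0.0765, 0.5309]
orientation: [0.0, 0.602, 0.798, 0.001]
contact_force: [-0.3, 0.1, -0.2]
finger_gap: 0.0101
gripper_force: 20.0
```

```bash
python3 - <<'E'
from h import *
np.set_printoptions(precision=4,suppress=True)
o=manip.get_obs(); print(o["position"],o["contact_force"],o["joint_vel"].round(4))
s=manip.capture("scene"); cv2.imwrite("pics/s15.png",s); w=manip.capture("wrist"); cv2.imwrite("pics/w15.png",w)
a=cv2.imread("pics/s14.png")
# pail unchanged between s14 and s15 (lower body region) ?
d=cv2.absdiff(a,s).max(2); print("pail diff",(d[200:240,300:350]>30).sum())
m=(d>30).astype(np.uint8)
n,l,st,c=cv2.connectedComponentsWithStats(m)
print([x.tolist() for x in st[1:] if x[4]>40])
p=manip.camera_params("scene"); f=240/np.tan(np.radians(p["vertical_fov"])/2)
K=np.array([[f,0,p["cx"]],[0,f,p["cy"]],[0,0,1]]);T=np.linalg.inv(p["pose"])
tip=np.array([.5811,.0497,.2194])+o["position"]-[.5742,.0737,.6013]; print(tip,cv2.projectPoints(tip,cv2.Rodrigues(T[:3,:3])[0],T[:3,3],K,p["distortion"])[0].ravel())
# bristle (orange-brown) in s15 near expected tip
h=cv2.cvtColor(s,cv2.COLOR_BGR2HSV)
u,v=cv2.projectPoints(tip,cv2.Rodrigues(T[:3,:3])[0],T[:3,3],K,p["distortion"])[0].ravel().astype(int)
for y in range(v-10,v+12,2): print(y,s[y,u-4:u+5].tolist()[::2])
E
```

```text
[0.5813 0.0765 0.5309] [-0.3444  0.0553 -0.1916] [ 0.0017  0.0011 -0.0003  0.0045  0.0005  0.0003  0.0015]
pail diff 0
[[250, 0, 29, 20, 335], [286, 0, 36, 12, 214], [309, 15, 9, 13, 65], [296, 17, 12, 14, 71], [255, 22, 60, 76, 1788], [327, 26, 16, 16, 127], [310, 28, 16, 10, 51], [0, 107, 24, 118, 516], [304, 108, 16, 76, 296], [264, 130, 27, 46, 537], [235, 143, 33, 37, 506], [0, 251, 43, 103, 254], [6, 253, 16, 63, 234]]
[0.5882 0.0525 0.149 ] [318.7886 188.4892]
178 [[85, 121, 159], [78, 95, 108], [106, 133, 155], [62, 92, 119], [44, 60, 79]]
180 [[86, 121, 158], [48, 77, 98], [68, 112, 145], [69, 106, 135], [48, 65, 87]]
182 [[86, 121, 155], [52, 78, 100], [65, 109, 136], [69, 107, 134], [76, 106, 137]]
184 [[83, 114, 147], [64, 85, 101], [57, 92, 117], [66, 102, 129], [78, 87, 92]]
186 [[137, 143, 138], [133, 137, 133], [41, 75, 98], [56, 89, 111], [71, 75, 72]]
188 [[128, 134, 130], [113, 114, 110], [50, 60, 75], [65, 87, 101], [115, 120, 114]]
190 [[121, 126, 123], [124, 128, 125], [67, 71, 67], [63, 68, 70], [62, 69, 66]]
192 [[118, 123, 121], [130, 132, 129], [118, 124, 118], [72, 74, 71], [100, 103, 103]]
194 [[116, 121, 116], [122, 128, 122], [128, 135, 131], [127, 132, 128], [131, 133, 131]]
196 [[118, 122, 121], [124, 127, 125], [124, 127, 126], [128, 134, 129], [128, 130, 129]]
198 [[121, 126, 124], [121, 126, 124], [123, 126, 125], [125, 130, 128], [131, 134, 130]]
```

```bash
python3 -c "
from rig import manip
print(manip.finish_job())"
```

```text
the job is handed in; nothing more can be done
None
```

The job is handed in, with no verdict returned: the pail hangs let go on both prongs, and the arm holds the brush bristles down (about 6° off vertical) over the mouth, its tip roughly 34 mm above the rim and 29 mm from the axis, by my camera measurements.

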